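# Ram a tin home in a tilted mailing tube

### The job

Put the narrow metal tin into the slanted mailing tube, then take the wooden rammer and push the tin, with the loose disc under it, down the tube until it stops, pressing it firmly against the bottom. Then stand the rammer back upright in its pot, and leave everything else where it is.

Things in the scene. Friction and masses are not known exactly. Their poses are not given: they have to be found in the camera images.
- tin_mid (a point): The narrow bare-metal tin, a closed cylinder of diameter 50 mm and height 80 mm, 110 to 225 g, standing upright on the table. The point is its centre, 40 mm above its underside; z is its axis. It slides freely in the tube.
- tube_mouth (a point): Centre of the open upper rim of the cardboard mailing tube, fixed with its axis 25 degrees from vertical, mouth leaning roughly towards the robot. z points out of the tube along its axis, y is level, across the tube. Outer diameter 66 mm, bore 58 mm, inside depth 150 mm from rim to floor; the rim centre is 180 mm above the table.
- disc (a joint): Height in m of the grey end disc (12 mm thick, diameter 55 mm) above the tube's floor: 0 = on it. It starts 25 to 50 mm up, rubs in the tube and stays where left; the tin's weight does not move it. Pushing it down takes a steady 8 N until it stops dead on the floor. The tin rests on it: when home, the tin's top is 58 mm inside the rim.
- rammer_mid (a point): Wooden rammer, 160 mm long, 0.14 to 0.28 kg, standing upright in its pot, foot down. Point at mid-length, 80 mm from the foot; z is its axis, towards the handle. From the foot up: foot disc 46 mm across, 14 mm thick; shaft 24 mm across; guard collar 44 mm across, 100 to 108 mm up; round handle 26 mm across, 108 to 160 mm up. Fingertips can bear on the collar.
- cradle: The fixed plywood cradle that carries the tube: base plate 185 x 120 x 15 mm, cheeks and a post reaching 100 mm above the table. Origin on the table, below a point 46 mm beyond the rim centre, away from the robot; x points along the lean of the tube, away from the mouth.
- pot_floor (a point): Centre of the inner floor of the white ceramic pot that holds the rammer. Fixed; outer diameter 70 mm, bore 60 mm, rim 64 mm above this point, which is 6 mm above the table. z is up.
- wide_tin_mid (a point): Bystander: wide flat bare-metal tin, diameter 82, height 45 mm. The point is on its axis at half height, 22.5 mm above the table.
- jam_jar_mid (a point): Bystander: short jar with steel lid, diameter 68, height 75 mm. The point is on its axis at half height, 37.5 mm above the table.
- honey_jar_mid (a point): Bystander: jar with steel lid, diameter 72, height 110 mm. The point is on its axis at half height, 55 mm above the table.
- oil_bottle_mid (a point): Bystander: tall amber bottle, diameter 66, height 200 mm. The point is on its axis at half height, 100 mm above the table.
- green_bottle_mid (a point): Bystander: tall green glass bottle, diameter 64, height 190 mm. The point is on its axis at half height, 95 mm above the table.
- tape_roll_mid (a point): Bystander: cardboard roll lying flat, outer diameter 100, height 48 mm. The point is on its axis at half height, 24 mm above the table.
- mug_mid (a point): Bystander: white mug, diameter 80, height 90 mm. The point is on its axis at half height, 45 mm above the table.
- rammer: The same rammer, origin at the centre of the underside of its foot; axes as above.
- tin: The same tin, origin at the centre of its underside; axes as above.
Not all that is in view belongs to the job. Leave any purple look-alike of the rammer alone. What is shaped like the tin but pink is not meant.

How it is judged (in metres and radians):
On the way, in this order (a step that is already met when the one before it is completed fails the run):
1. the tin has been let go inside the tube (x of tin_mid in the frame of tube_mouth between -0.008 and 0.008 m and y of tin_mid in the frame of tube_mouth between -0.008 and 0.008 m and angle between the z axis of tin_mid and the z axis of tube_mouth, either way round below 0.15 rad and z of tin_mid in the frame of tube_mouth below -0.02 m and contact force between the fingers and tin below 0.1 N), for 0.2 s.
2. the rammer presses the tin with more than 10 N while the disc is on the floor of the tube (x of tin_mid in the frame of tube_mouth between -0.008 and 0.008 m and y of tin_mid in the frame of tube_mouth between -0.008 and 0.008 m and angle between the z axis of tin_mid and the z axis of tube_mouth, either way round below 0.15 rad and value of joint disc below 0.003 m and contact force between rammer and tin above 10 N), for 0.2 s.
At the end, for the whole second after the job is handed in: Disc within 3 mm of the tube floor; tin on it, its centre 95 mm or more inside the rim and within 8 mm each way of the tube axis, aligned to 0.15 rad. Rammer foot down in its pot, upright to 0.12 rad, mid-point within 15 mm of the pot axis and 74 to 86 mm above its floor. Both at rest (x of tin_mid in the frame of tube_mouth between -0.008 and 0.008 m and y of tin_mid in the frame of tube_mouth between -0.008 and 0.008 m and angle between the z axis of tin_mid and the z axis of tube_mouth, either way round below 0.15 rad and horizontal distance between rammer_mid and pot_floor below 0.015 m and angle between rammer_mid's own z axis and vertical below 0.12 rad and z of rammer_mid in the frame of pot_floor between 0.074 and 0.086 m and value of joint disc below 0.003 m and z of tin_mid in the frame of tube_mouth below -0.095 m and linear speed of each of rammer, tin below 0.02 m/s); the robot touches nothing.
It fails at once if a bystander (tin, jar, bottle, roll or mug) is shifted by more than 30 mm (distance of any of wide_tin_mid, jam_jar_mid, honey_jar_mid, oil_bottle_mid, green_bottle_mid, tape_roll_mid, mug_mid from where it was at the start of the episode above 0.03 m).
It also fails if it takes over 67 s, if anything falls off the work surface, if the arm or the gripper's body presses on something with over 40 N, if the wrist force passes 120 N, or if a joint passes its speed limit or range.

### The arm

A 7-joint arm with a two-finger parallel gripper is mounted at the origin on the work surface. World frame = base frame: x ahead of the robot, y to its left, z up, the work surface at z = 0. Lengths are in m, angles in degrees, forces in N, time in s.
With the tool pointing down it reaches from about 0.425 to 0.95 m from the base axis. Payload 4.7 kg.
Tool frame: the origin (TCP) lies midway between the tips of the shut fingers; the grasp point (between the pads) lies 19 mm behind it; z points along the fingers, y is the line along which they close (so a half turn about z gives the same grasp; the last joint's range is limited). The gripper opens to 85 mm and grips with 20 to 120 N. Pads are 22 mm wide; open, the fingers measure 114 mm over their backs; the gripper's body (76 mm by 85 mm) begins 54 mm behind the grasp point. The pads swing forward as they close: fully open they stand 13 mm farther back than shut.
Start: joints at [-1.656, 26.849, -2.785, 87.806, 1.381, 65.374, -4.715], TCP at [0.675, 0, 0.231] pointing down, gripper open.
Joint ranges: [-148.3, 148.3], [-19.14, 114.17], [-79.39, 73.82], [5.75, 140.21], [-59.74, 239.74], [12.07, 113.84], [-152.46, 152.46]. Speed limits (degrees/s): [147.25, 147.25, 180, 180, 180, 180, 180].

### API

Orientations are given as [roll, pitch, yaw] about the fixed x, y, z axes, in that order (R = Rz(yaw) Ry(pitch) Rx(roll)).
In Python, from plant import bot gives the robot as it stands.
- The arm moves only by the shell command python3 -m pendant 'ROWS' [OPENING]. ROWS is JSON, a list of rows, each an object with "delta_pos": the shift along the world's x, y, z in cm, a list of three; "twist": the turn about the world's z in rad. A call has 1 to 10 rows; each row is the pose to reach, as a shift and turn from the pose commanded when the call began; what a row does not reach only later rows make up. A row lasts 1/8 s, in which the tool goes at most 62.5 mm and 10.7 degrees, less where a joint would pass 70% of its speed; a pose out of reach is approached as far as the arm can. A call with a gripper value outside its range is refused whole. OPENING is the closure in counts, from 0 (fully open) to 255 (shut), set as the call begins (- or left out, the last holds). The fingers move at their own pace and stop on an object; the grip force is fixed at half the most. Time passes only in rows, so rows that repeat a pose let the fingers close. It gives the time, the measured TCP pose, the force, the opening and the grip force at its end, in the units of the state.
- bot.get_state(): the state, without advancing time (a new reading comes with each control period).
- bot.read_camera(name): name is "scene" or "side" or "wrist"; returns a dict with "frame" (420x560x3 uint8, blue, green, red), "range_z" (420x560 float32, m along the optical axis (not along the pixel's ray), 0 where there is no reading), "camera_matrix" (3x3 intrinsics, pixels), "R" (3x3) and "t" (3): a world point X has camera coordinates R X + t. Camera axes: x right, y down, z forward; pixel columns grow to the right and rows downward; lengths in m; the calibration is good to about 2 mm. A picture is of the moment at which its call begins.
- bot.job_done(): hands the job in; it is judged then, once.
The state is a dict: "time": time; "joints": joint angles; "qvel": joint speeds; "joint_efforts": joint torques, N m; "eef_pos": TCP position; "tcp_rot": TCP orientation; "contact_force": force on the tool from outside, world axes, zero at the start; "ft_torque": the same for the moment, N m; "width": opening from 0.0 (shut) to 1.0 (fully open); "gripper_force": force on a finger pad.
Only numpy, scipy, OpenCV 4.12 (cv2) and the standard library are available. Lean on these libraries where they do the work, as an engineer would, in place of code of your own. Each camera call takes 0.05 s, during which the arm holds its last target. There are 200 camera calls.

## Working session

There is one attempt and no reset: what is moved stays moved. The work goes in short steps, Python scripts to look and compute and a shell command to move; the robot and the scene stay as the last step left them, time stands still between calls to the robot, and variables do not carry over. Pictures are saved under pics/ and viewed, at most 10 in all, crops included, and the job is handed in when it is done.

```bash
ls; mkdir -p pics
cat > h.py <<'E'
import numpy as np,cv2
from plant import bot
def cam(n,save=None):
    c=bot.read_camera(n); c={k:(np.array(v) if k!='frame' else v) for k,v in c.items()}
    if save: cv2.imwrite('pics/'+save,c['frame'])
    v,u=np.mgrid[0:420,0:560]; z=c['range_z']; K=c['camera_matrix']
    P=np.stack([(u-K[0,2])/K[0,0]*z,(v-K[1,2])/K[1,1]*z,z],-1)
    c['W']=(P-c['t'])@c['R']; c['W'][z==0]=np.nan   # R^T(P-t)
    return c
def fit(xy):
    A=np.c_[2*xy,np.ones(len(xy))]; s=np.linalg.lstsq(A,(xy**2).sum(1),rcond=None)[0]
    return s[:2],np.sqrt(s[2]+s[:2]@s[:2])
E
python3 - <<'E'
from h import *
a=cam('scene');b=cam('side')
cv2.imwrite('pics/a.png',a['frame']);cv2.imwrite('pics/b.png',b['frame'])
np.savez('d.npz',aW=a['W'],bW=b['W'],af=a['frame'],bf=b['frame'])
for c in(a,b): print(-c['R'].T@c['t'],c['camera_matrix'][0,0])
print(bot.get_state())
E
```

```text
pics
[ 1.1309725  -0.42230662  0.97333568] 382.7743012508733
[0.11431871 1.05452862 0.77574134] 380.14613436100257
{'time': 0.1, 'joints': array([-1.65625123, 26.89330161, -2.78334971, 87.86777796,  1.37989231,
       65.37533897, -4.7155834 ]), 'qvel': array([ 0.00761035, -0.15936868, -0.0210014 , -0.17993968,  0.04991444,
       -0.03555069, -0.00291353]), 'joint_efforts': array([ 5.33060393e-04, -5.11518788e+01, -4.69155551e-02, -2.38390929e+01,
        1.07741368e-02,  4.46335340e-03,  2.13932526e-05]), 'eef_pos': array([6.74466363e-01, 1.26200535e-05, 2.30352409e-01]), 'tcp_rot': array([-1.79897139e+02,  3.21281505e-03,  9.00007116e+01]), 'contact_force': array([ 0.22258501,  0.0803191 , -0.1207311 ]), 'ft_torque': array([0.00073531, 0.03206468, 0.02566172]), 'gripper_force': 0.0, 'width': 1.00390786206852}
```

View pics/a.png

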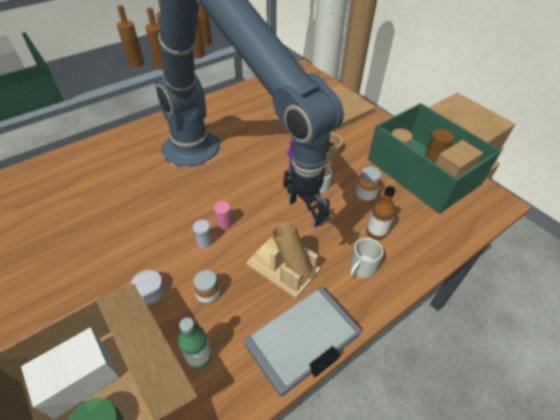

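View pics/b.png

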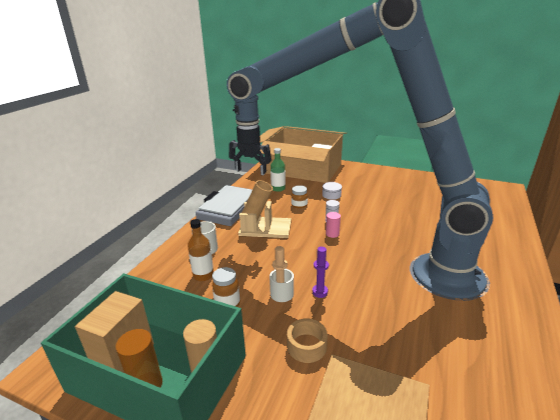

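Scene view: a grey tin at (203,234) and a pink one at (223,214), with the tube at about (290,250). Side view: a wooden rammer in the white pot at (281,275), and a free-standing purple look-alike at (320,270). The bare-metal tin and the wooden rammer fit the description. Next I'll confirm that with a crop and measure.

Run:
```python
from h import *
from scipy.optimize import least_squares
d=np.load('d.npz')
ca=cv2.resize(d['af'][190:330,130:330],(400,280),interpolation=3)
cb=cv2.resize(d['bf'][170:310,180:380],(400,280),interpolation=3)
cv2.imwrite('pics/c.png',np.hstack([ca,cb]))
def clip(W,u0,u1,v0,v1):
    P=W[v0:v1,u0:u1].reshape(-1,3); return P[np.isfinite(P).all(1)]
def top(n,P,h,tol=.006):
    q=P[abs(P[:,2]-h)<tol]
    if len(q)<5: print(n,'few',len(q));return
    c,r=fit(q[:,:2]); print(n,len(q),'mean',q[:,:2].mean(0).round(4),'zmed',np.median(q[:,2]).round(4))
a,b=d['aW'],d['bW']
top('tin A',clip(a,190,213,218,248),.08); top('tin B',clip(b,325,341,199,214),.08)
top('pink A',clip(a,214,233,202,228),.08); top('pink B',clip(b,325,342,211,238),.08)
top('ram top B',clip(b,272,290,243,262),.166); 
q=clip(b,268,296,240,303); z=q[:,2]
for lo in np.arange(.0,.18,.015):
    s=q[(z>lo)&(z<lo+.015)]
    if len(s): print('ram',lo.round(3),len(s),s[:,:2].mean(0).round(4),np.ptp(s[:,:2],axis=0).round(3))
top('purple B',clip(b,312,330,243,262),.16,.01)
for n,P in(('jam',clip(a,190,222,268,305)),('mug',clip(a,345,388,238,282)),('oil',clip(a,365,400,183,240)),('wide',clip(a,128,168,268,303)),('green',clip(a,175,215,315,370)),('jarR',clip(a,355,385,165,203)),('pot A',clip(a,316,336,165,195))):
    s=P[P[:,2]>.02]; print(n,s[:,:2].min(0).round(3),s[:,:2].max(0).round(3),s[:,2].max().round(3))
# tube
def hsv(f):return cv2.cvtColor(f,cv2.COLOR_BGR2HSV)
A=clip(a,268,318,220,285);B=clip(b,240,278,178,236)
P=np.r_[A,B];P=P[(P[:,2]>.108)&(P[:,2]<.215)]
P=P[(P[:,0]>.45)&(P[:,0]<.85)&(abs(P[:,1])<.25)]
print('tube',len(P),P.min(0),P.max(0))
def ax(p): 
    t=np.radians(25); return np.array([np.cos(p[2])*np.sin(t),np.sin(p[2])*np.sin(t),np.cos(t)])
def res(p):
    w=P-[p[0],p[1],.18];u=ax(p);l=w@u; return np.linalg.norm(w-l[:,None]*u,axis=1)-.033
for az in(np.pi-.4,np.pi,np.pi+.4):
    m=P[P[:,2]>.17].mean(0)
    r=least_squares(res,[m[0],m[1],az],loss='soft_l1',f_scale=.003); print('tube fit',r.x.round(4),r.cost,np.median(abs(r.fun)))
```

```text
tin A 197 mean [ 0.4336 -0.1799] zmed 0.0814
tin B 97 mean [ 0.4249 -0.165 ] zmed 0.0788
pink A 166 mean [ 0.4051 -0.0921] zmed 0.0815
pink B 92 mean [ 0.4001 -0.0898] zmed 0.0791
ram top B 52 mean [0.4546 0.2749] zmed 0.1647
ram 0.0 401 [0.4954 0.1633] [0.203 0.322]
ram 0.015 96 [0.4426 0.2944] [0.067 0.067]
ram 0.03 126 [0.4444 0.2849] [0.065 0.07 ]
ram 0.045 158 [0.447  0.2834] [0.065 0.071]
ram 0.06 188 [0.4475 0.2812] [0.069 0.074]
ram 0.075 36 [0.4516 0.2806] [0.022 0.018]
ram 0.09 20 [0.4526 0.2834] [0.021 0.008]
ram 0.105 98 [0.4517 0.2822] [0.041 0.041]
ram 0.12 40 [0.4507 0.2816] [0.021 0.018]
ram 0.135 37 [0.4507 0.2816] [0.021 0.02 ]
ram 0.15 61 [0.4533 0.2778] [0.024 0.028]
ram 0.165 22 [0.455  0.2759] [0.024 0.021]
purple B 58 mean [0.3468 0.2292] zmed 0.1583
jam [ 0.564 -0.292] [ 0.629 -0.225] 0.081
mug [0.747 0.082] [0.828 0.197] 0.095
oil [0.592 0.177] [0.771 0.386] 0.205
wide [ 0.45  -0.446] [ 0.604 -0.346] 0.153
green [ 0.708 -0.426] [ 0.796 -0.333] 0.195
jarR [0.52  0.266] [0.721 0.514] 0.193
pot A [ 0.445 -0.009] [0.716 0.309] 0.44
tube 1426 [ 0.61608108 -0.07357114  0.1080253 ] [0.71616162 0.00361419 0.19772341]
tube fit [ 0.6464 -0.0393  3.4258] 0.003577368431759684 0.0016627374602623153
tube fit [ 0.6464 -0.0393  3.4258] 0.003577368431747173 0.0016627361920492668
tube fit [ 0.6464 -0.0393  3.4258] 0.0035773684316623517 0.001662735105288811
```

View pics/c.png

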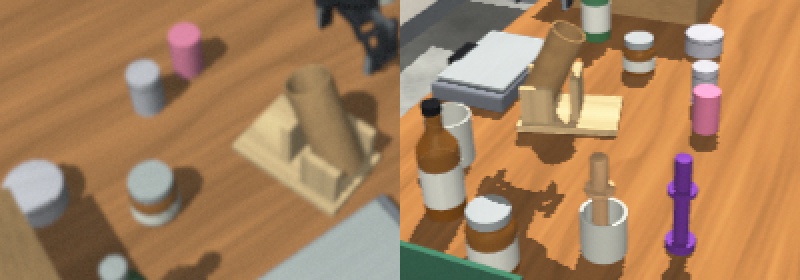

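The crop confirms it: bare grey tin at crop (145,88), wooden rammer in the white pot at crop (600,190). Now I'll move over the tin and check from close up.

```bash
python3 -m pendant '[{"delta_pos":[-6,-4.5,0],"twist":0},{"delta_pos":[-11,-8,0],"twist":0},{"delta_pos":[-16,-12,0],"twist":0},{"delta_pos":[-21,-16,0],"twist":0},{"delta_pos":[-24.1,-18,-2],"twist":0},{"delta_pos":[-24.1,-18,-2],"twist":0},{"delta_pos":[-24.1,-18,-2],"twist":0}]' 0
python3 - <<'E'
from h import *
c=cam('wrist','w1.png');W=c['W'];m=np.isfinite(W).all(2)&(W[...,2]>.076)&(W[...,2]<.086)
hs=cv2.cvtColor(c['frame'],cv2.COLOR_BGR2HSV); m&=(hs[...,1]<70)&(np.hypot(W[...,0]-.43,W[...,1]+.18)<.06)
q=W[m];print(len(q),q.mean(0),q.min(0),q.max(0),cv2.minEnclosingCircle(q[:,:2].astype('f4')*1000))
print(bot.get_state()['eef_pos'],-c['R'].T@c['t'])
E
```

```text
time: 0.98
eef_pos: [0.4345, -0.1796, 0.2115]
tcp_rot: [180.0, -0.0, 90.0]
contact_force: [0.2, 0.8, 0.3]
width: 0.997
gripper_force: 0.0
2513 [ 0.42850148 -0.18025719  0.08045325] [ 0.40355296 -0.20531732  0.07614297] [ 0.45295586 -0.15648858  0.08313571] ((428.34521484375, -180.94056701660156), 24.94910430908203)
[ 0.43517512 -0.17925557  0.21164089] [ 0.43292148 -0.10285161  0.35459528]
```

View pics/w1.png

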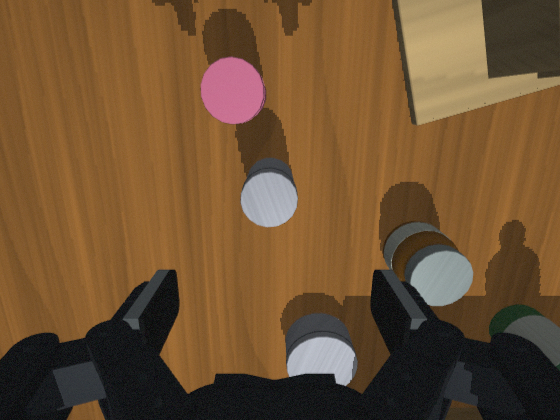

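Wrist view: the tin top at (269,198) is clear of the pink one at (233,90). I'll grip its top end.

```bash
python3 -m pendant '[{"delta_pos":[-0.6,-0.1,-5],"twist":0},{"delta_pos":[-0.6,-0.1,-10],"twist":0},{"delta_pos":[-0.6,-0.1,-14],"twist":0},{"delta_pos":[-0.6,-0.1,-16.6],"twist":0},{"delta_pos":[-0.6,-0.1,-16.6],"twist":0},{"delta_pos":[-0.6,-0.1,-16.6],"twist":0}]' 0
python3 -m pendant '[{"delta_pos":[0,0,0],"twist":0},{"delta_pos":[0,0,0],"twist":0},{"delta_pos":[0,0,0],"twist":0},{"delta_pos":[0,0,0],"twist":0},{"delta_pos":[0,0,0],"twist":0},{"delta_pos":[0,0,0],"twist":0}]' 255
python3 -m pendant '[{"delta_pos":[0,0,5],"twist":0},{"delta_pos":[0,0,11],"twist":0},{"delta_pos":[0,0,17],"twist":0},{"delta_pos":[2,2,22],"twist":-0.18},{"delta_pos":[6,5,25],"twist":-0.36},{"delta_pos":[6,5,25],"twist":-0.54}]'
```

```text
time: 1.78
eef_pos: [0.4296, -0.1807, 0.0461]
tcp_rot: [179.9, 0.0, 90.1]
contact_force: [0.2, -1.2, 0.0]
width: 0.999
gripper_force: 0.0
time: 2.52
eef_pos: [0.4288, -0.1812, 0.0466]
tcp_rot: [179.9, 0.0, 90.0]
contact_force: [-1.1, 0.5, 7.1]
width: 0.568
gripper_force: 60.9
time: 3.28
eef_pos: [0.4917, -0.1278, 0.2985]
tcp_rot: [179.6, -0.2, 59.1]
contact_force: [-0.3, -1.4, -3.0]
width: 0.567
gripper_force: 63.0
```

```bash
python3 -m pendant '[{"delta_pos":[3,2,1],"twist":-0.18},{"delta_pos":[6,4,2],"twist":-0.36},{"delta_pos":[8,6,2],"twist":-0.54},{"delta_pos":[8,6,2],"twist":-0.72},{"delta_pos":[8,6,2],"twist":-0.746},{"delta_pos":[8,6,2],"twist":-0.746}]'
cat > tube.py <<'E'
from h import *
from scipy.optimize import least_squares
def rim(c,c0=(.6464,-.0393),az=3.4258):
    P=c['W'].reshape(-1,3);P=P[np.isfinite(P).all(1)]
    t=np.radians(25)
    for _ in range(4):
        u=np.array([np.cos(az)*np.sin(t),np.sin(az)*np.sin(t),np.cos(t)])
        w=P-[*c0,.18]; l=w@u; r=np.linalg.norm(w-l[:,None]*u,axis=1)
        q=P[(abs(l)<.005)&(r>.024)&(r<.038)]
        n,cen=np.linalg.svd(q-q.mean(0),full_matrices=False)[2][2],q.mean(0)
        n*=np.sign(n[2])
        # in-plane circle from the annulus rows
        e1=np.cross([0,0,1],u);e1/=np.linalg.norm(e1);e2=np.cross(u,e1)
        xy=np.c_[(q-[*c0,.18])@e1,(q-[*c0,.18])@e2]
        f=least_squares(lambda p:np.maximum(abs(np.hypot(*(xy-p).T)-.031)-.002,0),[0,0],loss='soft_l1',f_scale=.002).x
        d=f[0]*e1+f[1]*e2; c0=(c0[0]+d[0],c0[1]+d[1])
    print('rim',len(q),np.round(c0,4),'mean',cen.round(4),'n tilt',np.degrees(np.arccos(n[2])).round(1),'az',np.degrees(np.arctan2(n[1],n[0]))%360)
    return c0
E
python3 - <<'E'
from tube import *
c=cam('wrist','w2.png');rim(c);print(bot.get_state()['eef_pos'])
E
```

```text
time: 4.03
eef_pos: [0.5676, -0.0714, 0.3153]
tcp_rot: [180.0, 0.0, 16.4]
contact_force: [-0.3, -0.1, -1.8]
width: 0.565
gripper_force: 63.0
rim 1595 [ 0.6447 -0.0405] mean [ 0.6465 -0.0397  0.1812] n tilt 25.4 az 196.0540847975518
[ 0.56760649 -0.07140372  0.31543708]
```

View pics/w2.png

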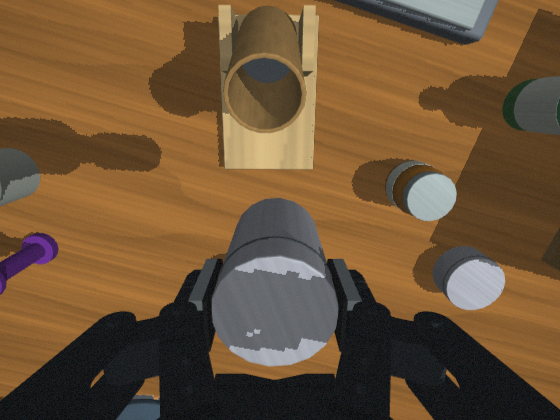

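The wrist view shows the rim centred at (264,92) and the tool aligned across the tube. I'll tilt the tin in the pads by pressing it flush against the tube's far outer wall.

```bash
python3 -m pendant '[{"delta_pos":[5.5,1.9,0],"twist":0},{"delta_pos":[11,3.8,0],"twist":0},{"delta_pos":[16.4,5.6,0],"twist":0},{"delta_pos":[16.4,5.6,-5],"twist":0},{"delta_pos":[16.4,5.6,-11],"twist":0},{"delta_pos":[16.4,5.6,-11],"twist":0},{"delta_pos":[16.4,5.6,-11],"twist":0}]'
python3 -m pendant '[{"delta_pos":[-1.5,-0.43,0],"twist":0},{"delta_pos":[-2.4,-0.69,0],"twist":0},{"delta_pos":[-2.9,-0.83,0],"twist":0},{"delta_pos":[-3.4,-0.97,0],"twist":0},{"delta_pos":[-3.9,-1.1,0],"twist":0},{"delta_pos":[-3.9,-1.1,0],"twist":0}]'
```

```text
time: 4.95
eef_pos: [0.7333, -0.0154, 0.208]
tcp_rot: [179.9, -0.2, 16.3]
contact_force: [0.0, -0.3, -1.0]
width: 0.568
gripper_force: 63.0
time: 5.7
eef_pos: [0.7, -0.025, 0.2116]
tcp_rot: [179.7, -1.1, 16.4]
contact_force: [9.4, 0.7, 3.8]
width: 0.565
gripper_force: 62.5
```

```bash
python3 -m pendant '[{"delta_pos":[-0.6,-0.17,0],"twist":0},{"delta_pos":[-1.2,-0.34,0],"twist":0},{"delta_pos":[-1.6,-0.46,0],"twist":0},{"delta_pos":[-1.6,-0.46,0],"twist":0},{"delta_pos":[-1.6,-0.46,0],"twist":0}]'
cat > tilt.py <<'E'
from h import *
def tintop(c):
    s=bot.get_state()['eef_pos'];W=c['W'];m=np.isfinite(W).all(2)
    D=W-s; m&=(np.hypot(D[...,0],D[...,1])<.045)&(D[...,2]>.005)&(D[...,2]<.06)
    hs=cv2.cvtColor(c['frame'],cv2.COLOR_BGR2HSV); m&=(hs[...,2]>90)
    m=cv2.erode(m.astype('u1'),np.ones((3,3)))>0
    q=W[m]; best=None;rng=np.random.default_rng(0)
    for _ in range(300):
        a=q[rng.choice(len(q),3,0)];n=np.cross(a[1]-a[0],a[2]-a[0]);n/=np.linalg.norm(n)+1e-12
        k=abs((q-a[0])@n)<.0015
        if n[2]**2>.6 and (best is None or k.sum()>best.sum()): best=k
    q=q[best];n=np.linalg.svd(q-q.mean(0),full_matrices=False)[2][2];n*=np.sign(n[2])
    print('top',len(q),'centre',cv2.minEnclosingCircle(q[:,:2].astype('f4')*1000),q.mean(0).round(4),'n',n.round(3),'tilt',np.degrees(np.arccos(n[2])).round(1),'az',np.degrees(np.arctan2(n[1],n[0]))%360)
    print(s, bot.get_state()['contact_force'])
    return q,n
E
python3 - <<'E'
from tilt import *
tintop(cam('wrist','w3.png'))
E
```

```text
time: 6.32
eef_pos: [0.6842, -0.0293, 0.2125]
tcp_rot: [179.8, -1.2, 16.4]
contact_force: [7.3, 1.0, 7.3]
width: 0.565
gripper_force: 63.8
top 7590 centre ((682.1453857421875, -29.815975189208984), 23.990676879882812) [ 0.6847 -0.0289  0.2479] n [-0.328 -0.092  0.94 ] tilt 19.9 az 195.66820630087548
[ 0.68424397 -0.02926195  0.21250532] [7.15614483 1.18926711 8.46506745]
```

View pics/w3.png

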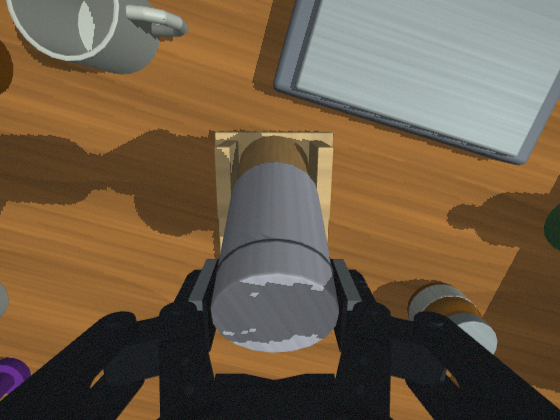

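The picture shows the tin tilted 20° the right way along the tube. I'll push a bit more, then back off and lift.

```bash
python3 -m pendant '[{"delta_pos":[-0.4,-0.11,0],"twist":0},{"delta_pos":[-0.9,-0.26,0],"twist":0},{"delta_pos":[-0.9,-0.26,0],"twist":0},{"delta_pos":[0.5,0.15,1],"twist":0},{"delta_pos":[4,1.1,6],"twist":0},{"delta_pos":[3,0.8,10],"twist":0},{"delta_pos":[1,0.3,10],"twist":0},{"delta_pos":[1,0.3,10],"twist":0},{"delta_pos":[1,0.3,10],"twist":0}]'
python3 - <<'E'
from tilt import *
tintop(cam('wrist'))
E
```

```text
time: 7.5
eef_pos: [0.6873, -0.0273, 0.3057]
tcp_rot: [-180.0, -0.0, 16.3]
contact_force: [0.3, -0.3, -1.6]
width: 0.563
gripper_force: 63.1
top 6590 centre ((687.8850708007812, -30.016996383666992), 26.547060012817383) [ 0.6887 -0.0269  0.3415] n [-0.396 -0.114  0.911] tilt 24.3 az 196.11004617557225
[ 0.68729197 -0.02718857  0.3052455 ] [-0.32504474  0.37063903 -2.3234348 ]
```

Run:
```python
from tilt import *
from scipy.optimize import least_squares
import tube
c=cam('wrist');q,n=tintop(c);s=bot.get_state()['eef_pos']
W=c['W'].reshape(-1,3);W=W[np.isfinite(W).all(1)]
W=W[(abs((W-q.mean(0))@n)<.002)&(np.linalg.norm(W-q.mean(0),axis=1)<.04)]
e1=np.cross([0,0,1],n);e1/=np.linalg.norm(e1);e2=np.cross(n,e1)
x=(W-q.mean(0))@e1;y=(W-q.mean(0))@e2
for t in (x,y): print(np.percentile(t,[0,.5,1,2,50,98,99,99.5,100]).round(4))
print('down-axis e2',e2)
```

```text
top 6411 centre ((685.7855834960938, -24.48236656188965), 26.634502410888672) [ 0.6889 -0.0269  0.3411] n [-0.395 -0.116  0.911] tilt 24.3 az 196.4147119978889
[ 0.6872876  -0.02716678  0.30497557] [-0.739085   -0.19590514 -2.79988607]
[-0.0317 -0.0289 -0.0275 -0.0247 -0.0004  0.0243  0.0271  0.0285  0.0329]
[-0.0307 -0.0273 -0.0264 -0.0249  0.0014  0.0193  0.0198  0.0202  0.0213]
down-axis e2 [0.87411666 0.25751043 0.41183545]
```

```bash
python3 -m pendant '[{"delta_pos":[-4,-1.2,0],"twist":0},{"delta_pos":[-7.8,-2.3,0],"twist":0},{"delta_pos":[-7.8,-2.3,0],"twist":0},{"delta_pos":[-7.8,-2.3,-4],"twist":0},{"delta_pos":[-7.8,-2.3,-6.8],"twist":0},{"delta_pos":[-7.8,-2.3,-6.8],"twist":0},{"delta_pos":[-7.8,-2.3,-6.8],"twist":0}]'
python3 -m pendant '[{"delta_pos":[0.4,0.12,-0.9],"twist":0},{"delta_pos":[0.81,0.23,-1.8],"twist":0},{"delta_pos":[1.0,0.29,-2.3],"twist":0},{"delta_pos":[1.22,0.35,-2.7],"twist":0},{"delta_pos":[1.22,0.35,-2.7],"twist":0}]'
```

```text
time: 8.48
eef_pos: [0.6104, -0.0503, 0.2384]
tcp_rot: [180.0, -0.1, 16.3]
contact_force: [0.0, 0.5, -1.1]
width: 0.568
gripper_force: 63.1
time: 9.1
eef_pos: [0.6212, -0.047, 0.2099]
tcp_rot: [-180.0, 0.0, 16.3]
contact_force: [0.1, 0.5, -1.8]
width: 0.566
gripper_force: 63.2
```

Run:
```python
from h import *
a=cam('scene');b=cam('side')
f=lambda c,u,v:cv2.resize(c['frame'][v-50:v+50,u-65:u+65],(390,300),interpolation=3)
cv2.imwrite('pics/d.png',np.hstack([f(a,290,240),f(b,262,195)]))
```

```text
(no output)
```

View pics/d.png

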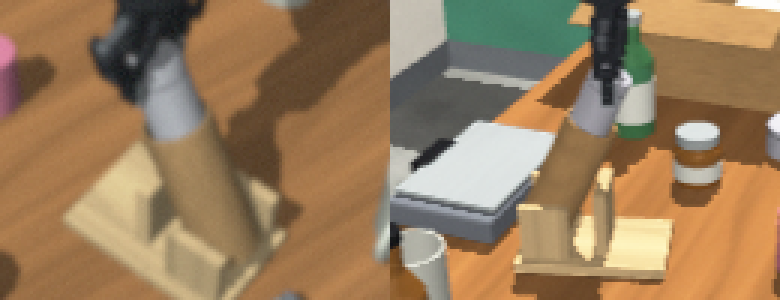

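Both views show the tin's lower end in the mouth, aligned and with no contact force. I'll insert it further and release.

```bash
python3 -m pendant '[{"delta_pos":[0.4,0.12,-0.9],"twist":0},{"delta_pos":[0.8,0.23,-1.8],"twist":0},{"delta_pos":[1.0,0.29,-2.2],"twist":0},{"delta_pos":[1.0,0.29,-2.2],"twist":0}]'
python3 -m pendant '[{"delta_pos":[0,0,0],"twist":0},{"delta_pos":[0,0,0],"twist":0},{"delta_pos":[0,0,0],"twist":0},{"delta_pos":[0,0,0],"twist":0},{"delta_pos":[0,0,0],"twist":0},{"delta_pos":[0,0,0],"twist":0}]' 0
python3 -m pendant '[{"delta_pos":[0,0,4],"twist":0},{"delta_pos":[-2,-0.6,9],"twist":0},{"delta_pos":[-5,-2,11],"twist":0},{"delta_pos":[-6.5,-2,11],"twist":0},{"delta_pos":[-6.5,-2,11],"twist":0}]'
python3 - <<'E'
from tube import *
c=cam('wrist','w4.png');c0=rim(c);s=bot.get_state();print(s['eef_pos'])
u=np.array([-.406,-.117,.906]);P=c['W'].reshape(-1,3);w=P-[.6458,-.0398,.18];l=w@u;r=np.linalg.norm(w-l[:,None]*u,axis=1)
q=(r<.022)&(l<.02);print('depth of tin top',np.nanpercentile(l[q],[5,25,50,75,95]))
E
```

```text
time: 9.7
eef_pos: [0.6311, -0.044, 0.1876]
tcp_rot: [-180.0, 0.1, 16.3]
contact_force: [-0.2, -0.4, -0.8]
width: 0.568
gripper_force: 63.1
time: 10.45
eef_pos: [0.6312, -0.0441, 0.1883]
tcp_rot: [180.0, -0.0, 16.3]
contact_force: [-0.1, -0.0, -0.6]
width: 1.0
gripper_force: 0.0
time: 11.08
eef_pos: [0.5652, -0.0636, 0.2974]
tcp_rot: [-180.0, 0.1, 16.3]
contact_force: [0.5, 1.2, -0.5]
width: 1.001
gripper_force: 0.0
rim 1838 [ 0.6447 -0.0404] mean [ 0.6464 -0.0399  0.1811] n tilt 25.3 az 196.20540138223475
[ 0.56585062 -0.06327338  0.29706164]
depth of tin top [-0.01989345 -0.01702221 -0.01647647 -0.01599197 -0.01535326]
```

View pics/w4.png

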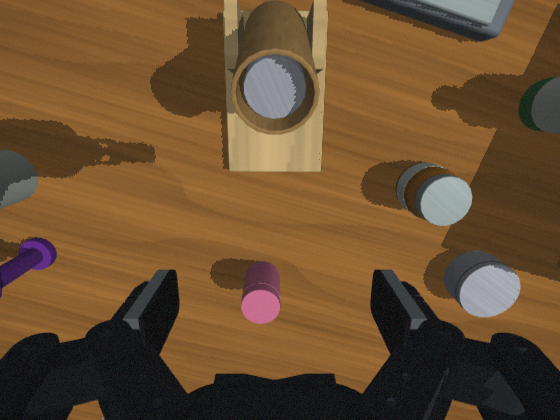

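The wrist view shows the tin inside the tube, its top at (268,88) and about 16.5 mm below the rim, well aligned. On to the rammer.

```bash
python3 -m pendant '[{"delta_pos":[-2.5,5,0],"twist":0},{"delta_pos":[-5,10,0],"twist":0},{"delta_pos":[-7.5,15,0],"twist":0},{"delta_pos":[-10,20,0],"twist":0},{"delta_pos":[-12.5,25,0],"twist":0},{"delta_pos":[-15,29,0],"twist":0},{"delta_pos":[-16.6,32.2,0],"twist":0},{"delta_pos":[-16.6,32.2,0],"twist":0},{"delta_pos":[-16.6,32.2,0],"twist":0}]'
python3 - <<'E'
from h import *
c=cam('wrist','w5.png');W=c['W'];g=np.isfinite(W).all(2);s=bot.get_state()['eef_pos'];print(s)
R=np.hypot(W[...,0]-.4545,W[...,1]-.274)
for lo,hi,r in((.160,.172,.03),(.108,.120,.035),(.064,.076,.045)):
    m=g&(W[...,2]>lo)&(W[...,2]<hi)&(R<r);q=W[m]
    print(lo,len(q),q.mean(0).round(4),cv2.minEnclosingCircle(q[:,:2].astype('f4')*1000))
m=g&(W[...,2]>.02)&(R<.25);q=W[m]
for b in range(-180,180,30):
    a=np.degrees(np.arctan2(q[:,1]-.274,q[:,0]-.4545));k=(a>=b)&(a<b+30);d=np.hypot(q[k,0]-.4545,q[k,1]-.274);o=(d>.04)
    if o.any():print(b,d[o].min().round(3),q[k,2][o].max().round(3))
E
```

```text
time: 12.25
eef_pos: [0.4005, 0.2577, 0.2973]
tcp_rot: [180.0, 0.1, 16.3]
contact_force: [0.6, 0.1, 0.1]
width: 1.005
gripper_force: 0.0
[0.40081532 0.25716791 0.29749683]
0.16 788 [0.4549 0.2732 0.1662] ((454.51385498046875, 273.14996337890625), 12.917510986328125)
0.108 848 [0.458  0.2743 0.1144] ((454.3888854980469, 273.0369873046875), 21.84605598449707)
0.064 923 [0.4512 0.2724 0.07  ] ((450.52960205078125, 271.99346923828125), 34.800533294677734)
-180 0.045 0.386
-150 0.04 0.393
-120 0.055 0.386
0 0.124 0.052
30 0.121 0.082
60 0.234 0.14
90 0.171 0.138
120 0.064 0.385
150 0.04 0.392
```

View pics/w5.png

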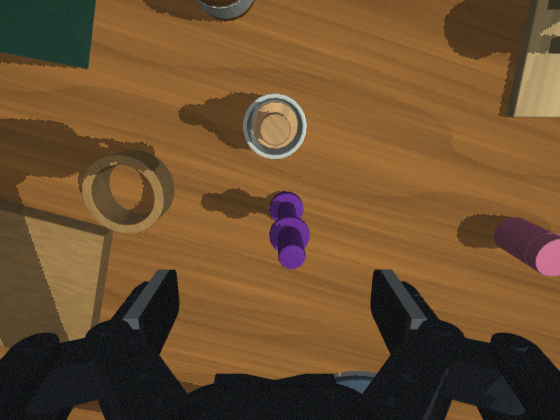

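The wrist view shows the wooden rammer upright in its pot at (275,125); the purple one at (290,235) stays clear. Gripping the handle.

```bash
python3 -m pendant '[{"delta_pos":[5.4,1.5,0],"twist":0},{"delta_pos":[5.4,1.5,-4],"twist":0},{"delta_pos":[5.4,1.5,-9],"twist":0},{"delta_pos":[5.4,1.5,-14],"twist":0},{"delta_pos":[5.4,1.5,-17.3],"twist":0},{"delta_pos":[5.4,1.5,-17.3],"twist":0},{"delta_pos":[5.4,1.5,-17.3],"twist":0}]'
python3 -m pendant '[{"delta_pos":[0,0,0],"twist":0},{"delta_pos":[0,0,0],"twist":0},{"delta_pos":[0,0,0],"twist":0},{"delta_pos":[0,0,0],"twist":0},{"delta_pos":[0,0,0],"twist":0},{"delta_pos":[0,0,0],"twist":0},{"delta_pos":[0,0,0],"twist":0}]' 255
python3 -m pendant '[{"delta_pos":[0,0,3],"twist":0},{"delta_pos":[0,0,7],"twist":0},{"delta_pos":[0,0,12],"twist":0},{"delta_pos":[0,0,17],"twist":0},{"delta_pos":[0,0,22],"twist":0},{"delta_pos":[0,0,27.5],"twist":0},{"delta_pos":[0,0,27.5],"twist":0},{"delta_pos":[0,0,27.5],"twist":0}]'
```

```text
time: 13.18
eef_pos: [0.4555, 0.2728, 0.1265]
tcp_rot: [-180.0, -0.1, 16.2]
contact_force: [-0.2, -0.2, -0.0]
width: 1.002
gripper_force: 0.0
time: 14.05
eef_pos: [0.4547, 0.2733, 0.126]
tcp_rot: [-180.0, -0.1, 16.3]
contact_force: [-0.3, 0.6, 5.5]
width: 0.293
gripper_force: 58.8
time: 15.05
eef_pos: [0.4536, 0.2723, 0.3988]
tcp_rot: [179.9, 0.2, 16.3]
contact_force: [0.4, 0.2, -3.3]
width: 0.291
gripper_force: 59.3
```

```bash
python3 -m pendant '[{"delta_pos":[3.7,-3.5,0],"twist":0},{"delta_pos":[7.4,-7,0],"twist":0},{"delta_pos":[11.1,-10.5,0],"twist":0},{"delta_pos":[14.8,-14,0],"twist":0},{"delta_pos":[18.5,-17.5,0],"twist":0},{"delta_pos":[22.2,-21,0],"twist":0},{"delta_pos":[26,-24.6,0],"twist":0},{"delta_pos":[29.7,-28.3,0],"twist":0},{"delta_pos":[29.7,-28.3,0],"twist":0},{"delta_pos":[29.7,-28.3,0],"twist":0}]'
python3 -m pendant '[{"delta_pos":[0,0,-5],"twist":0},{"delta_pos":[0,0,-10],"twist":0},{"delta_pos":[0,0,-15.5],"twist":0},{"delta_pos":[0,0,-15.5],"twist":0},{"delta_pos":[-2,-0.57,-15.5],"twist":0},{"delta_pos":[-3.5,-1,-15.5],"twist":0},{"delta_pos":[-5,-1.43,-15.5],"twist":0},{"delta_pos":[-6,-1.72,-15.5],"twist":0},{"delta_pos":[-7,-2,-15.5],"twist":0},{"delta_pos":[-7,-2,-15.5],"twist":0}]'
cat > ram.py <<'E'
from h import *
def ramtilt(c):
    s=bot.get_state();t=s['eef_pos'];W=c['W'].reshape(-1,3);hs=cv2.cvtColor(c['frame'],cv2.COLOR_BGR2HSV).reshape(-1,3)
    D=W-t; k=np.isfinite(W).all(1)&(np.hypot(D[:,0],D[:,1])<.05)&(D[:,2]>.02)&(D[:,2]<.07)&(hs[:,1]>60)
    q=W[k]; best=None;rng=np.random.default_rng(0)
    for _ in range(400):
        a=q[rng.choice(len(q),3,0)];n=np.cross(a[1]-a[0],a[2]-a[0]);n/=np.linalg.norm(n)+1e-12
        i=abs((q-a[0])@n)<.0012
        if n[2]**2>.5 and (best is None or i.sum()>best.sum()): best=i
    p=q[best];n=np.linalg.svd(p-p.mean(0),full_matrices=False)[2][2];n*=np.sign(n[2])
    e1=np.cross([0,0,1],n);e1/=np.linalg.norm(e1);e2=np.cross(n,e1)
    print(len(q),len(p),'mean-tcp',(p.mean(0)-t).round(4),'n',n.round(3),'tilt',np.degrees(np.arccos(n[2])).round(1),'az',np.degrees(np.arctan2(n[1],n[0]))%360)
    print('e1',np.percentile((p-p.mean(0))@e1,[1,99]),'e2',np.percentile((p-p.mean(0))@e2,[1,99]),e2.round(3))
    print('tcp',t,s['contact_force'])
E
python3 - <<'E'
from ram import *
ramtilt(cam('wrist','w6.png'))
E
```

```text
time: 16.3
eef_pos: [0.7506, -0.0097, 0.3973]
tcp_rot: [-179.9, 0.3, 16.3]
contact_force: [0.6, 0.4, -1.2]
width: 0.29
gripper_force: 59.3
time: 17.55
eef_pos: [0.682, -0.0299, 0.2475]
tcp_rot: [180.0, -0.2, 16.3]
contact_force: [2.8, 1.9, 2.2]
width: 0.292
gripper_force: 60.9
10959 2325 mean-tcp [-0.0015 -0.0002  0.0414] n [-0.26  -0.087  0.962] tilt 15.9 az 198.50570364259346
e1 [-0.02787697  0.02557914] e2 [-0.0124224   0.01405915] [0.912 0.305 0.274]
tcp [ 0.68219931 -0.02986056  0.24700662] [2.59820736 1.83184367 3.2603511 ]
```

View pics/w6.png

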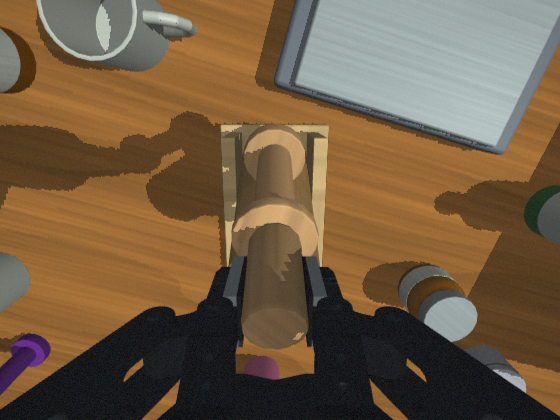

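The view shows the rammer at about 16°, tilting the right way. I'll push on for the rest and re-measure.

```bash
python3 -m pendant '[{"delta_pos":[-0.8,-0.23,0],"twist":0},{"delta_pos":[-1.6,-0.46,0],"twist":0},{"delta_pos":[-2.1,-0.6,0],"twist":0},{"delta_pos":[-2.1,-0.6,0],"twist":0},{"delta_pos":[-2.1,-0.6,0],"twist":0}]'
sed -i "s/(np.hypot(D\[:,0\],D\[:,1\])<.05)/(np.hypot(D[:,0],D[:,1])<.04)\&(abs(D[:,:2]@[-.281,.96])<.0125)/; s/(D\[:,2\]>.02)/(D[:,2]>.03)/" ram.py
python3 - <<'E'
from ram import *
ramtilt(cam('wrist'))
E
```

```text
time: 18.23
eef_pos: [0.6598, -0.0362, 0.245]
tcp_rot: [-180.0, 0.1, 16.3]
contact_force: [3.3, 1.5, -2.3]
width: 0.289
gripper_force: 60.9
4081 1811 mean-tcp [-0.0028 -0.0008  0.0408] n [-0.371 -0.109  0.922] tilt 22.8 az 196.42153403168766
e1 [-0.01148737  0.01141442] e2 [-0.01275345  0.00987942] [0.884 0.261 0.387]
tcp [ 0.65983546 -0.03620659  0.24499407] [ 2.5092596   1.26671455 -2.28048684]
```

```bash
python3 -m pendant '[{"delta_pos":[-0.4,-0.11,0],"twist":0},{"delta_pos":[-0.8,-0.23,0],"twist":0},{"delta_pos":[-0.8,-0.23,0],"twist":0},{"delta_pos":[2,0.57,2],"twist":0},{"delta_pos":[4,1.15,7],"twist":0},{"delta_pos":[2,0.6,12],"twist":0},{"delta_pos":[-1,-0.3,15],"twist":0},{"delta_pos":[-1,-0.3,15],"twist":0},{"delta_pos":[-1,-0.3,15],"twist":0}]'
python3 - <<'E'
from ram import *
ramtilt(cam('wrist'))
E
```

```text
time: 19.4
eef_pos: [0.649, -0.0394, 0.3938]
tcp_rot: [-180.0, 0.3, 16.3]
contact_force: [-0.4, 1.0, -2.2]
width: 0.288
gripper_force: 60.6
4154 1623 mean-tcp [-0.0031 -0.0011  0.0414] n [-0.391 -0.091  0.916] tilt 23.7 az 193.16256720574918
e1 [-0.01156174  0.01136885] e2 [-0.01245453  0.00969645] [0.892 0.209 0.401]
tcp [ 0.64923384 -0.03904647  0.393063  ] [ 1.12110863  0.83738133 -1.78223347]
```

```bash
python3 -m pendant '[{"delta_pos":[-3.5,-1,0],"twist":0},{"delta_pos":[-7.1,-2,0],"twist":0},{"delta_pos":[-7.1,-2,-3],"twist":0},{"delta_pos":[-7.1,-2,-6],"twist":0},{"delta_pos":[-7.1,-2,-9.2],"twist":0},{"delta_pos":[-7.1,-2,-9.2],"twist":0},{"delta_pos":[-7.1,-2,-9.2],"twist":0}]'
python3 -m pendant '[{"delta_pos":[0.4,0.12,-0.9],"twist":0},{"delta_pos":[0.81,0.23,-1.8],"twist":0},{"delta_pos":[1.0,0.29,-2.3],"twist":0},{"delta_pos":[1.22,0.35,-2.7],"twist":0},{"delta_pos":[1.22,0.35,-2.7],"twist":0}]'
python3 - <<'E'
from h import *
a=cam('scene');b=cam('side')
f=lambda c,u,v:cv2.resize(c['frame'][v-50:v+50,u-65:u+65],(390,300),interpolation=3)
cv2.imwrite('pics/e.png',np.hstack([f(a,290,220),f(b,262,185)]))
E
```

```text
time: 20.32
eef_pos: [0.5797, -0.059, 0.3036]
tcp_rot: [180.0, 0.0, 16.3]
contact_force: [-0.5, -0.1, -1.7]
width: 0.289
gripper_force: 60.5
time: 20.95
eef_pos: [0.5876, -0.0576, 0.2836]
tcp_rot: [180.0, 0.3, 16.3]
contact_force: [-24.9, -2.6, 36.1]
width: 0.288
gripper_force: 65.5
```

View pics/e.png

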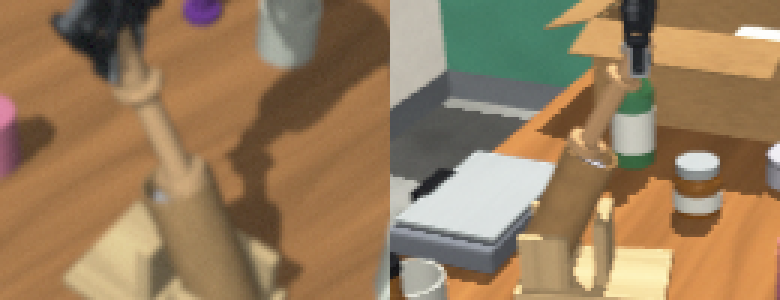

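I've now used up my picture allowance, going slightly over it, so from here I'll work from numbers only. The last view showed the foot catching the far rim. I'll back out along the axis and measure the rammer axis from the shaft line in the wrist depth.

```bash
python3 -m pendant '[{"delta_pos":[-0.8,-0.23,2],"twist":0},{"delta_pos":[-1.6,-0.46,4.5],"twist":0},{"delta_pos":[-1.6,-0.46,4.5],"twist":0},{"delta_pos":[-1.6,-0.46,4.5],"twist":0},{"delta_pos":[-1.6,-0.46,4.5],"twist":0}]'
cat > axis.py <<'E'
from h import *
def axis():
    c=cam('wrist');s=bot.get_state();t=s['eef_pos'];W=c['W'].reshape(-1,3);D=W-t
    b=np.array([.961,.276]);B=D[:,:2]@b;Y=D[:,:2]@[-.276,.961];Z=D[:,2]
    k=np.isfinite(B)&(abs(Y)<.004)&(B>-.03)&(B<.12)&(Z>-.14)&(Z<.06); B,Z=B[k],Z[k]
    th=np.radians(24)
    for _ in range(5):  # along axis (downwards) and normal coordinates
        al=B*np.sin(th)-Z*np.cos(th); no=B*np.cos(th)+Z*np.sin(th)
        i=(al>.0)&(al<.09)
        m=np.median(no[i&(al>.03)&(al<.08)]) if _==0 else m
        i=(al>.02)&(al<.085)&(abs(no-m)<.004)
        p=np.polyfit(al[i],no[i],1);th+=np.arctan(p[0]);m=np.median(no[i])
    print('tilt',np.degrees(th).round(2),'n',i.sum(),'shaft line no',m.round(4))
    al=B*np.sin(th)-Z*np.cos(th); no=B*np.cos(th)+Z*np.sin(th)
    for lo in np.arange(-.05,.14,.005):
        j=(al>=lo)&(al<lo+.005)
        if j.any(): print(round(lo*1e3),j.sum(),(np.percentile(no[j],[10,50,95])*1e3).round(1))
    print(t,s['contact_force'])
if __name__=='__main__':axis()
E
python3 axis.py; python3 -c "
from ram import *
ramtilt(cam('wrist'))"
```

```text
time: 21.68
eef_pos: [0.5751, -0.06, 0.3197]
tcp_rot: [-180.0, 0.1, 16.3]
contact_force: [0.2, -0.8, -2.2]
width: 0.288
gripper_force: 61.5
tilt 28.9 n 912 shaft line no 0.0241
-45 5 [ 7.5 10.5 22.7]
-40 804 [ 6.7 20.3 25.2]
-35 299 [24.1 24.9 25.9]
-30 251 [24.2 24.8 26. ]
-25 254 [24.  24.9 25.8]
-20 227 [24.2 24.9 25.7]
-15 215 [24.1 24.9 25.7]
-10 185 [24.2 25.  25.7]
-5 178 [24.2 24.8 25.7]
0 172 [24.1 24.9 25.7]
5 158 [24.1 24.8 25.7]
10 403 [24.3 29.6 34.1]
15 131 [33.4 33.9 34.8]
20 7 [32.9 33.2 33.5]
25 1 [25.5 25.5 25.5]
30 102 [23.5 24.  24.9]
35 104 [23.6 24.  24.7]
40 95 [23.3 24.1 24.7]
45 90 [23.5 24.1 24.7]
50 84 [23.5 24.1 24.7]
55 91 [23.6 24.1 24.8]
60 76 [23.4 24.  24.8]
65 77 [23.5 24.1 24.8]
70 64 [23.7 24.1 24.7]
75 67 [23.6 24.1 24.7]
80 61 [23.5 24.1 24.7]
85 60 [23.6 24.1 24.7]
90 59 [23.6 24.2 24.7]
95 53 [23.4 24.1 24.7]
100 56 [23.5 24.1 24.6]
105 248 [24.8 30.3 35.1]
110 48 [34.6 35.  35.5]
115 39 [34.5 34.9 35.3]
[ 0.57520486 -0.0600543   0.31991495] [ 0.4541993   0.71669768 -1.57881756]
4254 1588 mean-tcp [-0.0046 -0.0011  0.0419] n [-0.413 -0.107  0.904] tilt 25.3 az 194.57101306659231
e1 [-0.0112745   0.01132234] e2 [-0.01256858  0.00922837] [0.875 0.228 0.427]
tcp [ 0.57526474 -0.06003927  0.32011897] [-0.09434264 -0.81362934 -1.83695436]
```

```bash
python3 -m pendant '[{"delta_pos":[-0.2,0,0],"twist":0},{"delta_pos":[-0.2,0,-1.5],"twist":0},{"delta_pos":[-0.2,0,-2.8],"twist":0},{"delta_pos":[-0.2,0,-2.8],"twist":0},{"delta_pos":[0.2,0.12,-3.7],"twist":0},{"delta_pos":[0.6,0.23,-4.6],"twist":0},{"delta_pos":[0.6,0.23,-4.6],"twist":0},{"delta_pos":[0.6,0.23,-4.6],"twist":0}]'
```

```text
time: 22.78
eef_pos: [0.5816, -0.0579, 0.2754]
tcp_rot: [180.0, -0.0, 16.3]
contact_force: [-0.2, 0.4, -2.1]
width: 0.288
gripper_force: 61.5
```

The foot is now inside the mouth, with no contact force. Continuing down onto the tin.

```bash
python3 -m pendant '[{"delta_pos":[0.2,0.06,-0.45],"twist":0},{"delta_pos":[0.4,0.12,-0.9],"twist":0},{"delta_pos":[0.6,0.17,-1.35],"twist":0},{"delta_pos":[0.6,0.17,-1.35],"twist":0}]'
python3 -m pendant '[{"delta_pos":[0.2,0.06,-0.45],"twist":0},{"delta_pos":[0.4,0.12,-0.9],"twist":0},{"delta_pos":[0.4,0.12,-0.9],"twist":0}]'; python3 axis.py | egrep "tilt|^10|^15|^20|\["  | head -3
```

```text
time: 23.28
eef_pos: [0.5875, -0.0563, 0.2622]
tcp_rot: [180.0, -0.0, 16.3]
contact_force: [-1.3, -0.1, 1.7]
width: 0.293
gripper_force: 62.1
time: 23.65
eef_pos: [0.5915, -0.0551, 0.2531]
tcp_rot: [180.0, -0.0, 16.3]
contact_force: [-1.6, -0.4, 2.3]
width: 0.291
gripper_force: 62.1
tilt 29.04 n 913 shaft line no 0.0242
-45 24 [ 6.3 15.  23.2]
-40 800 [ 6.7 20.8 25.5]
```

```bash
python3 -m pendant '[{"delta_pos":[0.2,0.06,-0.45],"twist":0},{"delta_pos":[0.4,0.12,-0.9],"twist":0},{"delta_pos":[0.6,0.17,-1.35],"twist":0},{"delta_pos":[0.81,0.23,-1.8],"twist":0},{"delta_pos":[0.81,0.23,-1.8],"twist":0},{"delta_pos":[0.81,0.23,-1.8],"twist":0}]'
python3 -m pendant '[{"delta_pos":[0.2,0.06,-0.45],"twist":0},{"delta_pos":[0.4,0.12,-0.9],"twist":0},{"delta_pos":[0.4,0.12,-0.9],"twist":0},{"delta_pos":[0.4,0.12,-0.9],"twist":0}]'; python3 axis.py | egrep "tilt"
```

```text
time: 24.45
eef_pos: [0.5996, -0.0528, 0.2348]
tcp_rot: [180.0, -0.0, 16.3]
contact_force: [-0.7, 0.6, 1.4]
width: 0.284
gripper_force: 62.1
time: 24.95
eef_pos: [0.603, -0.0522, 0.2298]
tcp_rot: [180.0, -0.0, 16.3]
contact_force: [-9.3, -1.3, 21.6]
width: 0.287
gripper_force: 64.0
tilt 28.61 n 916 shaft line no 0.0241
```

```bash
python3 -m pendant '[{"delta_pos":[0.16,0.05,-0.36],"twist":0},{"delta_pos":[0.32,0.09,-0.7],"twist":0},{"delta_pos":[0.32,0.09,-0.7],"twist":0},{"delta_pos":[0.32,0.09,-0.7],"twist":0},{"delta_pos":[0.32,0.09,-0.7],"twist":0},{"delta_pos":[0.32,0.09,-0.7],"twist":0}]'; python3 axis.py | egrep "tilt|^10|^15|^20|^110|^10 "
```

```text
time: 25.75
eef_pos: [0.607, -0.0519, 0.2295]
tcp_rot: [179.9, -0.3, 16.3]
contact_force: [-20.5, -1.3, 48.2]
width: 0.292
gripper_force: 67.2
tilt 27.29 n 904 shaft line no 0.0234
10 393 [24.  30.5 33.6]
15 72 [32.5 33.  33.6]
100 44 [42.3 42.7 43.2]
105 42 [42.3 42.7 43.2]
110 35 [42.  42.4 42.8]
```

The load went along the tube axis and stopped dead at about 50 N: it's home. I'll retract along the axis, step sideways and check the tin depth.

```bash
python3 -m pendant '[{"delta_pos":[-0.8,-0.23,1.8],"twist":0},{"delta_pos":[-1.9,-0.54,4.2],"twist":0},{"delta_pos":[-3.2,-0.92,7.2],"twist":0},{"delta_pos":[-4.5,-1.3,10],"twist":0},{"delta_pos":[-6,3,13],"twist":0},{"delta_pos":[-7,6,15],"twist":0},{"delta_pos":[-7,6,15],"twist":0},{"delta_pos":[-7,6,15],"twist":0}]'
python3 - <<'E'
from tube import *
import axis
c=cam('wrist','w7.png');rim(c)
u=np.array([-.406,-.117,.906]);P=c['W'].reshape(-1,3);w=P-[.6458,-.0398,.18];l=w@u;r=np.linalg.norm(w-l[:,None]*u,axis=1)
q=(r<.022)&(l<.02)&(l>-.09);print(q.sum(),'depth of tin top',np.nanpercentile(l[q],[5,25,50,75,95]))
T=P[q&(abs(l+.058)<.006)]
if len(T)>50:
  n=np.linalg.svd(T-T.mean(0),full_matrices=False)[2][2];print(len(T),n*np.sign(n[2]))
axis.axis()
E
```

```text
time: 26.8
eef_pos: [0.5365, 0.0085, 0.3676]
tcp_rot: [180.0, 0.1, 16.3]
contact_force: [0.1, -0.4, -2.0]
width: 0.287
gripper_force: 61.7
rim 1207 [ 0.6446 -0.0402] mean [ 0.6465 -0.0402  0.1811] n tilt 25.2 az 196.34548217199176
757 depth of tin top [-0.05736827 -0.05657119 -0.05604959 -0.05552745 -0.05478355]
757 [-0.40683043 -0.11419161  0.90633839]
tilt 27.61 n 903 shaft line no 0.0233
-45 598 [ 4.9 15.2 23.5]
-40 340 [23.2 24.2 25.2]
-35 287 [23.5 24.2 25.2]
-30 256 [23.5 24.2 25.2]
-25 238 [23.5 24.2 25.1]
-20 219 [23.5 24.3 25.1]
-15 203 [23.4 24.2 24.9]
-10 180 [23.6 24.1 25.1]
-5 177 [23.5 24.3 25.2]
0 163 [23.6 24.2 25. ]
5 137 [23.4 24.1 25.1]
10 428 [24.  30.3 33.6]
15 88 [32.5 33.2 33.7]
25 25 [23.1 23.4 24.3]
30 107 [22.7 23.3 24. ]
35 96 [22.7 23.3 24.1]
40 89 [22.7 23.2 24.2]
45 86 [22.5 23.3 23.9]
50 88 [22.6 23.3 23.9]
55 79 [22.6 23.4 24.1]
60 74 [22.8 23.4 24. ]
65 72 [22.8 23.3 23.9]
70 67 [22.9 23.3 24. ]
75 62 [22.8 23.3 24.1]
80 58 [22.7 23.5 24. ]
85 53 [22.7 23.3 23.9]
90 58 [22.7 23.3 24. ]
95 51 [22.7 23.3 23.7]
100 162 [23.  26.5 33.5]
105 137 [24.7 31.5 34.5]
110 46 [33.8 34.2 34.6]
115 26 [33.9 34.3 34.4]
[0.53655685 0.00791666 0.36740802] [-1.09566585 -0.27479729 -3.00724569]
```

The tin top is now about 57 mm below the rim (it was 16.5 mm), aligned: home. Next I'll carry the rammer to its pot, turning a quarter turn so it leans clear of the purple one.

```bash
python3 -m pendant '[{"delta_pos":[-1,2.5,0],"twist":0.18},{"delta_pos":[-2,5,0],"twist":0.36},{"delta_pos":[-3,8,0],"twist":0.54},{"delta_pos":[-4,11,0],"twist":0.72},{"delta_pos":[-5,14,0],"twist":0.9},{"delta_pos":[-6,17,0],"twist":1.08},{"delta_pos":[-6.9,20.3,0],"twist":1.26},{"delta_pos":[-6.9,20.3,-2],"twist":1.44},{"delta_pos":[-6.9,20.3,-3.5],"twist":1.57},{"delta_pos":[-6.9,20.3,-3.5],"twist":1.57}]'
sed -i "s/b=np.array(\[.961,.276\]);B=D\[:,:2\]@b;Y=D\[:,:2\]@\[-.276,.961\]/y=np.radians(s['tcp_rot'][2]);b=np.array([np.cos(y),np.sin(y)]);B=D[:,:2]@b;Y=D[:,:2]@[-b[1],b[0]]/" axis.py
cat >> axis.py <<'E'
    # pot rim and foot
E
python3 - <<'E'
from axis import *
axis()
c=cam('wrist');W=c['W'].reshape(-1,3);k=np.isfinite(W).all(1)&(abs(W[:,2]-.07)<.004)&(np.hypot(W[:,0]-.4505,W[:,1]-.272)<.045)
q=W[k];print('pot',len(q),fit(q[:,:2]),cv2.minEnclosingCircle(q[:,:2].astype('f4')*1000),bot.get_state()['joints'][6])
E
```

```text
time: 28.15
eef_pos: [0.4675, 0.2109, 0.3319]
tcp_rot: [-179.8, 0.0, 106.1]
contact_force: [0.1, 0.1, -1.6]
width: 0.289
gripper_force: 61.6
tilt 27.36 n 884 shaft line no 0.024
-45 57 [ 6.6 16.  22.4]
-40 795 [ 6.8 20.6 25.1]
-35 296 [23.4 24.5 25.6]
-30 269 [23.5 24.6 25.7]
-25 235 [23.6 24.5 25.6]
-20 223 [23.5 24.6 25.6]
-15 199 [23.5 24.6 25.6]
-10 199 [23.5 24.6 25.6]
-5 174 [23.7 24.6 25.5]
0 170 [23.8 24.7 25.6]
5 142 [23.5 24.6 25.5]
10 415 [24.1 29.7 34.1]
15 122 [33.1 33.7 34.3]
20 1 [32.7 32.7 32.7]
25 5 [24.4 24.5 24.8]
30 95 [22.9 24.1 24.9]
35 103 [23.  24.  24.8]
40 101 [22.8 24.  24.9]
45 89 [23.1 24.  24.8]
50 81 [23.2 24.  24.8]
55 77 [23.  24.  24.7]
60 72 [23.  24.  24.7]
65 70 [23.  24.1 24.7]
70 70 [22.8 24.1 24.9]
75 59 [23.1 24.2 24.8]
80 62 [23.  24.  24.9]
85 56 [23.1 24.2 25. ]
90 59 [23.2 24.1 24.8]
95 53 [23.2 24.1 24.8]
100 53 [23.1 24.3 24.8]
105 251 [24.9 30.5 35.3]
110 47 [34.5 35.1 35.7]
115 35 [34.7 35.1 35.8]
[0.4680701  0.21133357 0.33301646] [ 0.19049343 -0.1064817  -1.87375804]
pot 166 (array([0.45108585, 0.27024686]), np.float64(0.034441852421340846)) ((451.96563720703125, 289.80218505859375), 29.525737762451172) -15.81841565793278
```

```bash
python3 -m pendant '[{"delta_pos":[0,-0.1,-5],"twist":0},{"delta_pos":[0,-0.1,-10],"twist":0},{"delta_pos":[0,-0.1,-15],"twist":0},{"delta_pos":[0,-0.1,-17],"twist":0},{"delta_pos":[0,-0.1,-18.6],"twist":0},{"delta_pos":[0,-0.1,-18.6],"twist":0},{"delta_pos":[0,-0.1,-18.6],"twist":0}]'
```

```text
time: 29.12
eef_pos: [0.4687, 0.2118, 0.149]
tcp_rot: [179.9, -0.0, 106.2]
contact_force: [0.1, 0.3, -1.5]
width: 0.288
gripper_force: 61.5
```

```bash
python3 -m pendant '[{"delta_pos":[-0.39,1.35,0.4],"twist":0},{"delta_pos":[-0.76,2.65,0.9],"twist":0},{"delta_pos":[-1.06,3.7,1.15],"twist":0},{"delta_pos":[-1.35,4.7,1.4],"twist":0},{"delta_pos":[-1.65,5.8,1.5],"twist":0},{"delta_pos":[-1.65,5.8,1.5],"twist":0}]'
python3 -m pendant '[{"delta_pos":[-0.14,0.5,0.05],"twist":0},{"delta_pos":[-0.25,0.9,0.05],"twist":0},{"delta_pos":[-0.25,0.9,0.05],"twist":0},{"delta_pos":[-0.25,0.9,0.05],"twist":0}]'
python3 -c "
from ram import *
s=bot.get_state();y=np.radians(s['tcp_rot'][2])
src=open('ram.py').read().replace('[-.281,.96]','[-np.sin(%f),np.cos(%f)]'%(y,y));exec(src);ramtilt(cam('wrist'))"
```

```text
time: 29.88
eef_pos: [0.4507, 0.2714, 0.163]
tcp_rot: [180.0, -0.1, 106.4]
contact_force: [1.8, -0.4, -1.5]
width: 0.289
gripper_force: 59.5
time: 30.38
eef_pos: [0.4489, 0.278, 0.1632]
tcp_rot: [-180.0, 0.0, 106.2]
contact_force: [1.3, -4.9, 0.7]
width: 0.287
gripper_force: 59.6
4420 2955 mean-tcp [-0.0015  0.0008  0.0439] n [0.004 0.017 1.   ] tilt 1.0 az 75.94044957748342
e1 [-0.01140292  0.01112568] e2 [-0.01083141  0.01204129] [-0.243 -0.97   0.018]
tcp [0.44883499 0.27800869 0.16320608] [ 1.83250252 -4.25318167  0.30620066]
```

Upright to 1°. Centre, lower, release.

```bash
python3 -m pendant '[{"delta_pos":[0.2,-0.8,0],"twist":0},{"delta_pos":[0.2,-0.8,0],"twist":0},{"delta_pos":[0.2,-0.8,-2],"twist":0},{"delta_pos":[0.2,-0.8,-3.7],"twist":0},{"delta_pos":[0.2,-0.8,-4],"twist":0},{"delta_pos":[0.2,-0.8,-4],"twist":0},{"delta_pos":[0.2,-0.8,-4],"twist":0}]'
```

```text
time: 31.3
eef_pos: [0.4509, 0.2706, 0.1235]
tcp_rot: [180.0, -0.0, 106.3]
contact_force: [1.0, -0.1, -1.3]
width: 0.288
gripper_force: 59.4
```

```bash
python3 -m pendant '[{"delta_pos":[0,0,-0.15],"twist":0},{"delta_pos":[0,0,-0.15],"twist":0}]'
python3 -m pendant '[{"delta_pos":[0,0,0],"twist":0},{"delta_pos":[0,0,0],"twist":0},{"delta_pos":[0,0,0],"twist":0},{"delta_pos":[0,0,0],"twist":0},{"delta_pos":[0,0,0],"twist":0},{"delta_pos":[0,0,0],"twist":0},{"delta_pos":[0,0,0],"twist":0}]' 0
python3 -m pendant '[{"delta_pos":[0,0,3],"twist":0},{"delta_pos":[0,0,8],"twist":0},{"delta_pos":[0,0,13],"twist":0},{"delta_pos":[0,-5,18],"twist":0},{"delta_pos":[0,-7,18],"twist":0},{"delta_pos":[0,-7,18],"twist":0},{"delta_pos":[0,-7,18],"twist":0}]'
python3 - <<'E'
from h import *
c=cam('wrist','w8.png');W=c['W'];g=np.isfinite(W).all(2);R=np.hypot(W[...,0]-.451,W[...,1]-.271)
for lo,hi,r in((.160,.172,.03),(.110,.118,.035),(.066,.074,.045)):
    q=W[g&(W[...,2]>lo)&(W[...,2]<hi)&(R<r)]
    print(lo,len(q),q.mean(0).round(4),cv2.minEnclosingCircle(q[:,:2].astype('f4')*1000))
print(fit(q[:,:2]))
E
```

```text
time: 31.55
eef_pos: [0.4511, 0.2708, 0.1227]
tcp_rot: [179.9, -0.0, 106.3]
contact_force: [-0.3, 0.3, 5.0]
width: 0.293
gripper_force: 60.2
time: 32.42
eef_pos: [0.4507, 0.2703, 0.1218]
tcp_rot: [180.0, -0.0, 106.3]
contact_force: [-0.5, 0.0, -0.3]
width: 0.998
gripper_force: 0.0
time: 33.3
eef_pos: [0.4502, 0.2011, 0.3014]
tcp_rot: [-180.0, -0.0, 106.3]
contact_force: [-1.3, -0.5, -0.9]
width: 0.998
gripper_force: 0.0
0.16 798 [0.4492 0.2728 0.1662] ((449.5669250488281, 272.6514587402344), 12.863255500793457)
0.11 854 [0.446  0.2733 0.1145] ((449.6206359863281, 272.6208801269531), 21.820350646972656)
0.066 931 [0.4507 0.2731 0.0702] ((450.7430114746094, 271.9122314453125), 34.91501998901367)
(array([0.45067409, 0.27197687]), np.float64(0.03216373780363883))
```

```bash
python3 -c "
from plant import bot
print(bot.job_done())"
```

```text
the job is handed in; nothing more can be done
None
```

The job is handed in at about 33 s: the tin and disc are pressed home in the tube (hard stop at about 50 N, tin top measured about 57 mm inside the rim) and the rammer stands upright in its pot, but I viewed 11 pictures against the limit of 10, and the hand-in reported no verdict.

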